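Switch the bench dust suction to the square intake

ROBOT

A 6-joint arm with a two-finger parallel gripper is mounted at the origin on a cart in front of the work surface, level with it; the furniture and walls round the work are solid. World frame = base frame: x ahead of the robot, y to its left, z up, the work surface at z = 0. Lengths are in mm, angles in degrees, forces in N, time in s.
With the tool pointing down it reaches from about 350 to 850 mm from the base axis. Payload 8.1 kg.
Tool frame: the origin (TCP) lies at the centre of the arm's flange, where the gripper is bolted on; the fingertips stand 173 mm ahead of it and the grasp point (between the pads) lies 155 mm ahead of it; z points along the fingers, y is the line along which they close (so a half turn about z gives the same grasp; the last joint's range is limited). The gripper opens to 85 mm and grips with 20 to 120 N. Pads are 22 mm wide; open, the fingers measure 114 mm over their backs; the gripper's body (76 mm by 85 mm) begins 54 mm behind the grasp point. The pads swing forward as they close: fully open they stand 13 mm farther back than shut.
Start: joints at [62.831, 7.471, 85.268, -0, 87.261, -4.893], TCP at [227.427, 555.233, 404.692] pointing down, gripper open.
Joint ranges: [-169.43, 169.43], [-51.17, 129.36], [1.28, 143.12], [-76.62, 256.62], [0, 156.53], [-152.29, 152.29]. Speed limits (degrees/s): [136.94, 136.94, 159.86, 180, 180, 180].

INTERFACE

Orientations are given as [roll, pitch, yaw] about the fixed x, y, z axes, in that order (R = Rz(yaw) Ry(pitch) Rx(roll)).
In Python, from bench import * gives the robot as it stands.
- The arm moves only by the shell command python3 -m jog 'ROWS' [FORCE]. ROWS is text: rows parted by semicolons, each of 7 numbers parted by spaces: the shift along the tool's x, y, z scaled (see below), then the turn, a rotation vector about the tool's x, y, z scaled (see below), then the closure, from -1 (fully open) to 1 (shut). In form: tx ty tz wx wy wz hand; .... A call has 1 to 5 rows; each row shifts and turns the commanded pose from where the row before left it, along the tool's axes as they then stand; what a row does not reach is not made up. The controller multiplies each number of a shift by 0.1 m and each number of a turn by 60 degrees. A row lasts 1/8 s, in which the tool goes at most 62.5 mm and 10.7 degrees, less where a joint would pass 70% of its speed; a pose out of reach is approached as far as the arm can. A call with a number of a shift or a turn outside -1 to 1 is refused whole. A call with a gripper value outside its range is refused whole. The fingers move at their own pace and stop on an object; FORCE is the grip in N (left out, the last holds). Time passes only in rows, so rows that do not move let the fingers close. It gives the time, the measured TCP pose, the force, the opening and the grip force at its end, in the units of the state.
- sense(): the state, without advancing time (a new reading comes with each control period).
- snapshot(name): name is "scene" or "side" or "wrist"; returns a dict with "img" (420x560x3 uint8, red, green, blue), "fx", "fy", "cx", "cy" (pixels), "extrinsics" (4x4, takes a point from camera to world coordinates). Camera axes: x right, y down, z forward; pixel columns grow to the right and rows downward; lengths in mm; the calibration is good to about 2 mm. A picture is of the moment at which its call begins. There is no depth.
- hand_in(): hands the job in; it is judged then, once.
The state is a dict: "time": time; "joint_pos": joint angles; "qd": joint speeds; "joint_efforts": joint torques, N m; "tool_pos": TCP position; "tcp_rot": TCP orientation; "ft_force": force on the tool from outside, world axes, zero at the start; "wrist_torque": the same for the moment, N m; "finger_gap": finger opening in mm; "grip_force": force on a finger pad.
Only numpy, scipy, OpenCV 4.12 (cv2) and the standard library are available. Lean on these libraries where they do the work, as an engineer would, in place of code of your own. Each camera call takes 0.05 s, during which the arm holds its last target. There are 200 camera calls.

TASK

Switch the dust suction over from the round intake to the square one. With a fingertip, push the square gate's lever past its half-way click to its far stop so that the gate is fully open; only then push the round gate's lever past its half-way click all the way back until that gate is fully shut. Only push the levers, do not grip them, and leave the little jar and the two bottles beside the gates where they stand.

Things in the scene. Friction and masses are not known exactly. Their poses are not given: they have to be found in the camera images.
- square_gate: dust gate fixed on the bench: grey housing 110 (x) x 140 (y) x 22 mm; its intake is a SQUARE grey frame, 67 x 64 mm with two guard bars, top 50 mm above the bench, on its -y half. Origin: centre of the underside; z up, x away from the robot (turned up to 7 degrees), y along the lever's travel. Lever at the edge nearest the robot; a steel blade slides with it and uncovers the dark opening.
- round_gate: the other dust gate, the same except that its intake is a ROUND grey collar, 69 mm across, top 50 mm above the bench. Same frame, same lever. The gates stand side by side, 0.2 to 0.34 m apart in y; either may be on the left. Mind the guitar body, which overhangs behind them from about x = 0.5 m (0.15 to 0.28 m up), and the red vice left of y = +0.11 m (0.29 m high).
- square_lever (a joint): travel of the square gate's lever, m: 0 = shut (lever at local y -30 mm), 0.030 = half, first click (y 0), 0.060 = fully open, hard stop (y +30 mm). Grows toward the gate's +y, the robot's left. Sprung detents at all three; pushing out of one takes about 6 N (friction 1.5 N); past the crest, 15 mm on, it runs on by itself to near the next. Starts near 0.
- round_lever (a joint): travel of the round gate's lever, same meaning, values and forces: 0 = shut, 0.030 = half, 0.060 = fully open. Starts at or near 0.060; shutting pushes it toward the gate's -y.
- square_lever_top (a point): centre of the top of the square gate's lever tab, 84 mm above the bench. The tab is an upright black block 26 mm along the gate's x, 16 mm along its y (the travel), from 30 to 80 mm above the bench, with a low rounded cap; it moves at local x = -34 mm, clear of the intake. Push its -y face to open, its +y face to shut; fingers pressing both sides at once count as gripping.
- round_lever_top (a point): the same point on the round gate's lever tab, of the same shape and size.
- cap_jar: loose small black pot with a white cap, 38 mm across, 32 mm high, standing between the gates; origin at the centre of its underside; leave it alone
- glue_bottle: loose white bottle with a pointed cap, 28 mm across, 86 mm high, behind the left-hand gate; origin at the centre of its underside; leave it alone
- oil_bottle: loose brown bottle with a black cap, 38 mm across, 101 mm high, to the right of the right-hand gate; origin at the centre of its underside; leave it alone

How it is judged:
By the outcome, as a careful person would: the job done as asked, in the order asked, and still so for the second after the job is handed in, with the robot touching nothing.
It also fails if it takes over 59 s, if anything falls off the work surface, if the arm or the gripper's body presses on something with over 40 N, if the wrist force passes 120 N, or if a joint passes its speed limit or range.

## Working session

There is one attempt and no reset: what is moved stays moved. The work goes in short steps, Python scripts to look and compute and a shell command to move; the robot and the scene stay as the last step left them, time stands still between calls to the robot, and variables do not carry over. Pictures are saved under pics/ and viewed, at most 10 in all, crops included, and the job is handed in when it is done.

```bash
mkdir -p pics; cat > h.py <<'E'
from bench import *
import numpy as np, cv2
def snap(n,f):
    s=snapshot(n); cv2.imwrite('pics/'+f,cv2.cvtColor(s['img'],cv2.COLOR_RGB2BGR)); 
    np.savez('pics/'+f[:-4]+'.npz',**s); return s
def ray(s,u,v):
    E=np.array(s['extrinsics']); d=E[:3,:3]@np.array([(u-s['cx'])/s['fx'],(v-s['cy'])/s['fy'],1]); return E[:3,3],d
def onz(s,u,v,z):
    o,d=ray(s,u,v); return o+d*(z-o[2])/d[2]
def tri(rs):
    A=0;b=0
    for o,d in rs:
        d=d/np.linalg.norm(d);P=np.eye(3)-np.outer(d,d);A=A+P;b=b+P@o
    return np.linalg.solve(A,b)
def proj(s,p):
    E=np.linalg.inv(np.array(s['extrinsics'])); q=E[:3,:3]@p+E[:3,3]; return s['fx']*q[0]/q[2]+s['cx'],s['fy']*q[1]/q[2]+s['cy']
E
python3 - <<'E'
from h import *
for n in("scene","side"):
    s=snap(n,n+'1.png'); print(n,np.round(s['extrinsics'],3).tolist(),s['fx'])
print(sense())
E
```

```text
scene [[0.464, -0.649, 0.603, -11.181], [-0.886, -0.332, 0.325, -554.206], [-0.011, -0.685, -0.729, 725.199], [0.0, 0.0, 0.0, 1.0]] 436.69735886252056
side [[0.853, -0.317, 0.415, 106.351], [-0.522, -0.509, 0.685, -936.976], [-0.006, -0.8, -0.6, 666.398], [0.0, 0.0, 0.0, 1.0]] 447.84397301262317
{'time': 0.1, 'joint_pos': array([ 6.28317531e+01,  7.51007346e+00,  8.53251992e+01, -1.50902248e-04,
        8.72615971e+01, -4.89227985e+00]), 'qd': array([ 0.02237274, -0.19403016, -0.08970821,  0.0343197 , -0.01086471,
       -0.08102808]), 'joint_efforts': array([ 4.46464310e-04, -5.70962799e+01, -5.01934218e+01, -2.94946431e-04,
        8.47851421e-03,  3.54397753e-05]), 'tool_pos': array([227.31351567, 555.03869077, 403.73576497]), 'tcp_rot': array([-1.79903470e+02, -8.11114325e-03,  1.57724033e+02]), 'ft_force': array([-0.29459622, -0.1424723 , -0.74548275]), 'wrist_torque': array([ 0.03782105, -0.04755986,  0.06070066]), 'grip_force': 0.0, 'finger_gap': 85.39315353847748}
```

View pics/scene1.png

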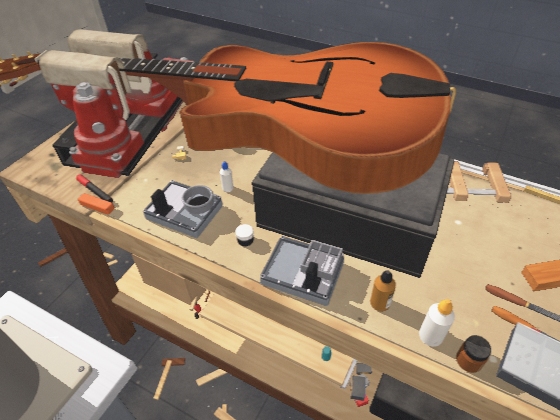

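View pics/side1.png

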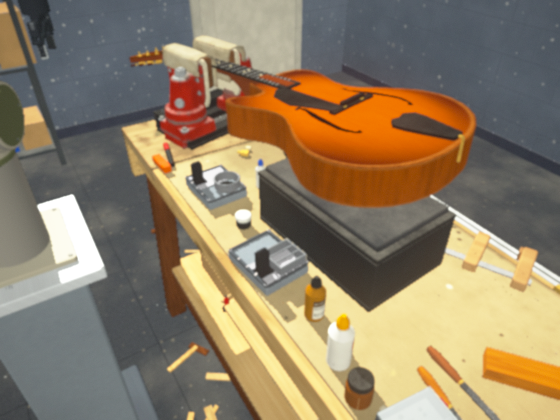

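The scene view shows the round gate on the left at about (183,205), its lever near (158,200). The square gate is at (303,268) with its lever near (312,275), and the jar is at (244,234). In the side view the levers are at (197,172) and (262,262). I'll enlarge crops to find the lever tops.

```bash
python3 - <<'E'
import cv2,numpy as np
a=cv2.imread('pics/scene1.png');b=cv2.imread('pics/side1.png')
c=lambda i,x,y:cv2.resize(i[y:y+75,x:x+100],None,fx=4,fy=4,interpolation=cv2.INTER_CUBIC)
cv2.imwrite('pics/crop1.png',np.vstack([np.hstack([c(a,135,165),c(a,255,232)]),np.hstack([c(b,165,145),c(b,215,225)])]))
for n,i,x,y in(('scR',a,135,165),('scS',a,255,232),('siR',b,165,145),('siS',b,215,225)):
    m=(i[y:y+75,x:x+100].max(2)<45).astype(np.uint8)
    k,l,st,ce=cv2.connectedComponentsWithStats(m)
    for j in range(1,k):
        if st[j,4]>40: print(n,st[j]+[x,y,0,0,0],ce[j]+[x,y])
E
```

```text
scR [152 191  20  26 262] [160.77862595 203.77862595]
scR [190 197  18   8  63] [198.31746032 200.66666667]
scS [292 232  63  21 518] [333.36872587 238.44980695]
scS [305 264  16  27 228] [312.1754386  279.63157895]
```

View pics/crop1.png

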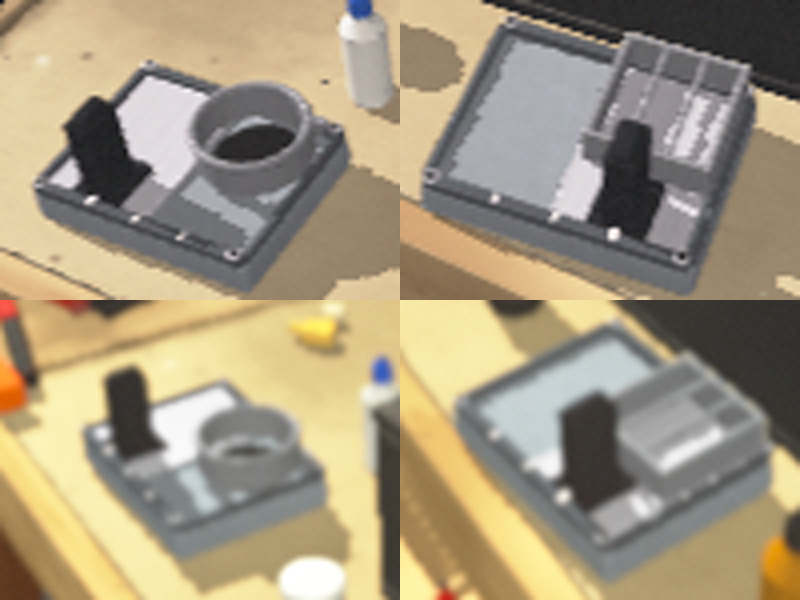

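```bash
cat > m.py <<'E'
from h import *
a=dict(np.load('pics/scene1.npz'));b=dict(np.load('pics/side1.npz'))
np.set_printoptions(precision=1,suppress=True)
for n,p,q in(('R',(157.8,192.8),(196.5,163.8)),('S',(312.8,264.5),(262,250.5))):
    print(n,tri([ray(a,*p),ray(b,*q)]),onz(a,*p,83),onz(b,*q,83))
for n,(x,y),P in(('R',(135,165),[(150,65),(337,128),(233,255),(40,185)]),('S',(255,232),[(111,22),(288,258),(32,175)])):
    for u,v in P: print(n,'corner sc',onz(a,x+u/4,y+v/4,22))
for n,(x,y),P in(('R',(165,145),[(225,83),(322,170),(172,222),(92,132)]),('S',(215,225),[(215,25),(370,150),(203,240),(60,100)])):
    for u,v in P: print(n,'corner si',onz(b,x+u/4,y+v/4,22))
print('jar top',onz(a,244,230,32))
print('glue top',onz(a,225,165,86),'oil',onz(a,385,274,101))
E
python3 m.py
```

```text
R [440.    3.3  77.8] [435.   -1.9  83. ] [438.3  -3.6  83. ]
S [ 416.9 -370.5   82.8] [ 417.2 -370.4   83. ] [ 416.4 -370.9   83. ]
R corner sc [523.8  44.6  22. ]
R corner sc [530.4 -83.2  22. ]
R corner sc [425.9 -87.2  22. ]
R corner sc [418.7  38.3  22. ]
S corner sc [ 491.5 -267.8   22. ]
S corner sc [ 404.3 -407.7   22. ]
S corner sc [ 389.9 -278.9   22. ]
R corner si [526.9  48.   22. ]
R corner si [532.8 -81.7  22. ]
R corner si [427.2 -83.   22. ]
R corner si [424.9  38.6  22. ]
S corner si [ 493.9 -264.1   22. ]
S corner si [ 510.3 -393.3   22. ]
S corner si [ 404.9 -402.3   22. ]
S corner si [ 391.4 -274.2   22. ]
jar top [ 465.2 -190.4   32. ]
glue top [570.5 -81.3  86. ] oil [ 443.7 -494.2  101. ]
```

Both views agree. The square lever top is at about (417,-370), gate yaw about 6°. The round lever is at about (438,1), gate yaw about 3°. First I'll raise the tool, close the fingers and turn it to yaw ≈ 90.

```bash
python3 -m jog '0 0 -0.2 0 0 0.17 1; 0 0 -0.2 0 0 0.17 1; 0 0 -0.2 0 0 0.17 1; 0 0 -0.2 0 0 0.17 1; 0 0 -0.1 0 0 0.17 1' 40; python3 -m jog '0 0 0 0 0 0.17 1; 0 0 0 0 0 0.1 1; 0 0 0 0 0 0 1'
```

```text
time: 0.72
tool_pos: [227.4, 555.3, 495.6]
tcp_rot: [180.0, -0.0, 106.4]
ft_force: [-0.1, -0.1, 0.2]
finger_gap: 0.3
grip_force: 0.0
time: 1.1
tool_pos: [227.4, 555.2, 494.1]
tcp_rot: [-180.0, 0.1, 90.6]
ft_force: [-0.2, 0.1, 0.1]
finger_gap: -0.1
grip_force: 0.0
```

```bash
python3 -m jog '-0.5 0.3 0 0 0 0 1; -0.5 0.3 0 0 0 0 1; -0.5 0.3 0 0 0 0 1; -0.5 0.3 0 0 0 0 1; -0.5 0.3 0 0 0 0 1' ; python3 -m jog '-0.5 0.06 0 0 0 0 1; -0.5 0.05 0 0 0 0 1; -0.5 0.05 0 0 0 0 1; -0.5 0.05 0 0 0 0 1; -0.5 0.05 0 0 0 0 1';python3 -m jog '-0.5 0 0 0 0 0 1; -0.5 0 0 0 0 0 1; -0.5 0 0 0 0 0 1; -0.5 0 0 0 0 0 1; -0.5 0 0 0 0 0 1';python3 -m jog '-0.5 0 0 0 0 0 1; -0.5 0 0 0 0 0 1; -0.5 0 0 0 0 0 1; -0.2 0 0 0 0 -0.09 1; 0 0 0 0 0 0 1'
```

```text
time: 1.72
tool_pos: [380.2, 304.9, 494.6]
tcp_rot: [180.0, -0.0, 90.7]
ft_force: [0.5, -0.6, 0.1]
finger_gap: 0.1
grip_force: 0.0
time: 2.35
tool_pos: [407.7, 55.3, 494.6]
tcp_rot: [180.0, 0.0, 90.7]
ft_force: [0.0, 0.9, -0.2]
finger_gap: -0.1
grip_force: 0.0
time: 2.98
tool_pos: [409.9, -194.8, 494.7]
tcp_rot: [180.0, 0.0, 90.7]
ft_force: [0.6, 0.8, -0.2]
finger_gap: -0.0
grip_force: 0.0
time: 3.6
tool_pos: [411.5, -364.3, 493.8]
tcp_rot: [-179.9, -0.1, 95.9]
ft_force: [0.4, 0.8, 1.0]
finger_gap: 0.3
grip_force: 0.0
```

```bash
python3 - <<'E'
from h import *
s=snap('wrist','w1.png')
for p in((417,-370,84),(450,-335,22)): print(proj(s,np.array(p,float)))
E
```

```text
(np.float64(279.60842646389966), np.float64(172.0156023154465))
(np.float64(308.4913824080278), np.float64(135.97606167745846))
```

View pics/w1.png

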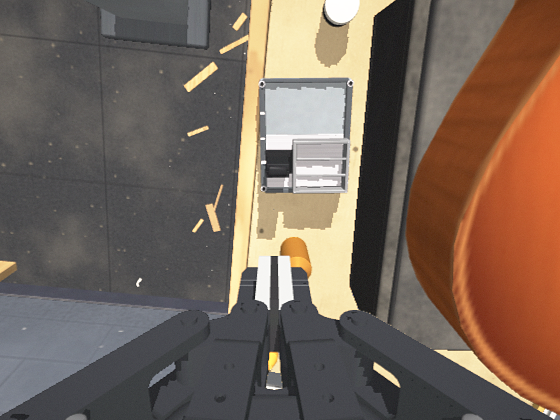

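The wrist view shows the shut square gate at (307,135). Its black lever is at (278,163), in line with the fingers and within a few mm of the estimate. I'll go down beside its -y face.

```bash
python3 -m jog '-0.5 -0.02 0 0 0 0 1; 0 0 0.5 0 0 0 1; 0 0 0.5 0 0 0 1; 0 0 0.5 0 0 0 1; 0 0 0.5 0 0 0 1';python3 -m jog '0 0 0.5 0 0 0 1; 0 0 0.14 0 0 0 1; 0 0 0 0 0 0 1'; python3 - <<'E'
from h import *
s=snap('side','s2.png');t=snap('wrist','w2.png')
i=cv2.resize(cv2.imread('pics/s2.png')[190:330,190:377],None,fx=2.13,fy=3*.71);w=cv2.resize(cv2.imread('pics/w2.png'),(400,300))
i=cv2.resize(i,(400,300));cv2.imwrite('pics/c2.png',np.hstack([i,w]))
E
```

```text
time: 4.28
tool_pos: [415.4, -411.6, 293.7]
tcp_rot: [180.0, 0.0, 96.0]
ft_force: [0.2, 0.1, 0.5]
finger_gap: 0.3
grip_force: 0.0
time: 4.65
tool_pos: [415.3, -412.4, 230.9]
tcp_rot: [-180.0, -0.1, 96.0]
ft_force: [0.1, -0.2, 0.4]
finger_gap: 0.1
grip_force: 0.0
```

View pics/c2.png

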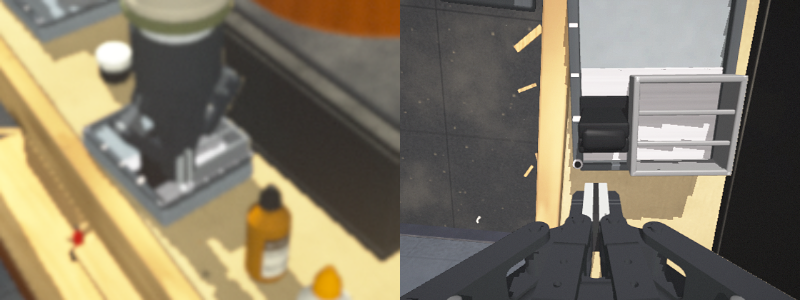

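The fingertip is behind the lever's -y face and about in line with it, with roughly a 23 mm gap. I'll push toward +y slowly.

```bash
python3 -m jog '0.1 0.02 0 0 0 0 1; 0.1 0 0 0 0 0 1; 0.05 0 0 0 0 0 1; 0.05 0 0 0 0 0 1; 0.05 0 0 0 0 0 1';python3 -m jog '0.05 0 0 0 0 0 1; 0.05 0 0 0 0 0 1; 0.05 0 0 0 0 0 1; 0.05 0 0 0 0 0 1; 0.05 0 0 0 0 0 1';python3 -m jog '0.05 0 0 0 0 0 1; 0.05 0 0 0 0 0 1; 0 0 0 0 0 0 1'
```

```text
time: 5.38
tool_pos: [413.5, -378.7, 231.4]
tcp_rot: [179.9, 0.2, 95.9]
ft_force: [0.2, -5.7, -0.5]
finger_gap: 0.1
grip_force: 2.9
time: 6.0
tool_pos: [410.7, -353.3, 230.6]
tcp_rot: [-180.0, 0.1, 95.9]
ft_force: [1.0, -6.8, -4.3]
finger_gap: -0.4
grip_force: 3.2
time: 6.38
tool_pos: [409.7, -342.6, 230.6]
tcp_rot: [-180.0, -0.1, 95.9]
ft_force: [-0.5, 0.9, -0.1]
finger_gap: -0.2
grip_force: 0.0
```

```bash
for k in 1; do python3 -m jog '0.05 0 0 0 0 0 1; 0.05 0 0 0 0 0 1; 0.03 0 0 0 0 0 1; 0 0 0 0 0 0 1'; python3 -m jog '0.03 0 0 0 0 0 1; 0 0 0 0 0 0 1'; done
```

```text
time: 6.88
tool_pos: [408.4, -330.2, 230.8]
tcp_rot: [180.0, 0.0, 95.9]
ft_force: [-0.4, -0.2, 0.2]
finger_gap: 0.2
grip_force: 0.3
time: 7.12
tool_pos: [408.2, -329.1, 231.0]
tcp_rot: [179.9, 0.3, 95.9]
ft_force: [2.6, -13.8, -9.6]
finger_gap: 0.0
grip_force: 7.1
```

```bash
python3 -m jog '0.02 0 0 0 0 0 1; 0 0 0 0 0 0 1'; python3 -m jog '-0.3 0 0 0 0 0 1; -0.2 0 -0.3 0 0 0 1; 0 0 -0.5 0 0 0 1; 0 0 0 0 0 0 1'; python3 - <<'E'
from h import *
t=snap('wrist','w3.png');a=snap('scene','a3.png')
i=cv2.resize(cv2.imread('pics/a3.png')[180:300,200:360],(400,300),interpolation=2);w=cv2.resize(cv2.imread('pics/w3.png'),(400,300))
cv2.imwrite('pics/c3.png',np.hstack([i,w]))
E
```

```text
time: 7.38
tool_pos: [408.0, -328.4, 231.1]
tcp_rot: [179.9, 0.5, 95.9]
ft_force: [4.3, -24.5, -15.2]
finger_gap: 0.2
grip_force: 11.7
time: 7.88
tool_pos: [414.3, -376.6, 315.9]
tcp_rot: [179.7, 0.4, 95.9]
ft_force: [1.0, -0.3, 0.1]
finger_gap: 0.2
grip_force: 0.0
```

View pics/c3.png

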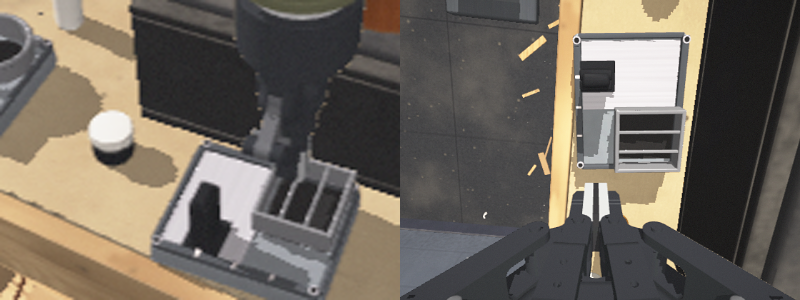

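The square gate is fully open: the lever is at its hard stop, the opening is dark and uncovered, and the jar hasn't moved. Next is the round gate, travelling high.

```bash
python3 -m jog '0 0 -0.6 0 0 0 1; 0 0 -0.6 0 0 0.05 1; 0 0 -0.6 0 0 0 1; 0.5 0.05 0 0 0 0 1; 0.5 0.05 0 0 0 0 1';python3 -m jog '0.5 0.05 0 0 0 0 1; 0.5 0.05 0 0 0 0 1; 0.5 0.05 0 0 0 0 1; 0.5 0.05 0 0 0 0 1; 0.5 0.05 0 0 0 0 1';python3 -m jog '0.5 0.05 0 0 0 0 1; 0 0 0 0 0 0 1'; python3 - <<'E'
from h import *
s=snap('wrist','w4.png')
for p in((438,1,84),(476,-20,22)): print(proj(s,np.array(p,float)))
E
```

```text
time: 8.6
tool_pos: [417.9, -273.7, 489.8]
tcp_rot: [-180.0, -0.1, 92.9]
ft_force: [0.5, 0.5, -0.2]
finger_gap: 0.3
grip_force: 0.0
time: 9.22
tool_pos: [429.8, -22.0, 488.9]
tcp_rot: [-179.9, -0.0, 92.9]
ft_force: [0.9, -0.4, 0.2]
finger_gap: 0.1
grip_force: 0.0
time: 9.48
tool_pos: [432.3, 29.4, 489.0]
tcp_rot: [-179.8, -0.1, 93.2]
ft_force: [0.0, -0.1, 0.3]
finger_gap: 0.2
grip_force: 0.0
(np.float64(279.48156581295655), np.float64(192.8677091603176))
(np.float64(307.3058767818303), np.float64(196.68052577864603))
```

View pics/w4.png

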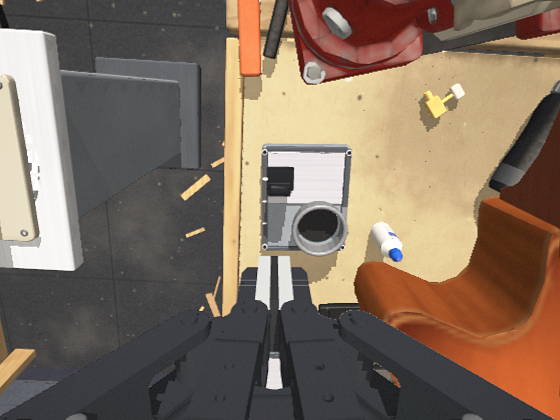

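The wrist view shows the open round gate at (307,198), with its lever at (280,183) at the +y end. The vice is well clear to the far left. I'll go down on the lever's +y side.

```bash
python3 -m jog '0.2 0.03 0 0 0 0 1; 0 0 0.5 0 0 0 1; 0 0 0.5 0 0 0 1; 0 0 0.5 0 0 0 1; 0 0 0.5 0 0 0 1'; python3 -m jog '0 0 0.3 0 0 0 1; 0 0 0.28 0 0 0 1; 0 0 0 0 0 0 1'; python3 - <<'E'
from h import *
a=snap('side','a5.png');b=snap('scene','b5.png')
i=cv2.resize(cv2.imread('pics/a5.png')[125:245,140:300],(400,300),interpolation=2);w=cv2.resize(cv2.imread('pics/b5.png')[145:265,100:260],(400,300),interpolation=2)
cv2.imwrite('pics/c5.png',np.hstack([i,w]))
E
```

```text
time: 10.15
tool_pos: [434.0, 45.3, 288.2]
tcp_rot: [-179.9, 0.0, 92.8]
ft_force: [0.2, -0.1, 0.4]
finger_gap: -0.0
grip_force: 0.0
time: 10.52
tool_pos: [432.8, 45.5, 229.7]
tcp_rot: [-179.6, -0.0, 92.8]
ft_force: [-0.4, -0.0, 0.1]
finger_gap: 0.2
grip_force: 0.0
```

View pics/c5.png

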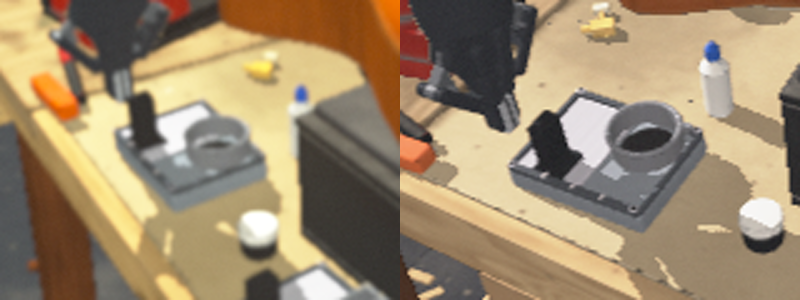

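The fingertip is free on the lever's +y side. I'll push toward -y.

```bash
python3 -m jog '-0.1 0.02 0 0 0 0 1; -0.05 0 0 0 0 0 1; -0.05 0 0 0 0 0 1; -0.05 0 0 0 0 0 1; -0.05 0 0 0 0 0 1';python3 -m jog '-0.05 0 0 0 0 0 1; -0.05 0 0 0 0 0 1; -0.05 0 0 0 0 0 1; -0.05 0 0 0 0 0 1; -0.05 0 0 0 0 0 1';python3 -m jog '-0.05 0 0 0 0 0 1; -0.05 0 0 0 0 0 1;  0 0 0 0 0 0 1'
```

```text
time: 11.25
tool_pos: [438.2, 16.9, 233.0]
tcp_rot: [180.0, -0.1, 92.9]
ft_force: [-0.6, 6.6, 3.3]
finger_gap: 0.1
grip_force: 3.2
time: 11.88
tool_pos: [439.3, -8.6, 232.6]
tcp_rot: [-180.0, -0.0, 92.9]
ft_force: [-0.4, 3.7, 0.2]
finger_gap: -0.1
grip_force: 2.3
time: 12.25
tool_pos: [439.8, -18.4, 232.5]
tcp_rot: [-180.0, -0.0, 92.9]
ft_force: [-1.8, 2.6, -0.0]
finger_gap: -0.4
grip_force: 1.1
```

```bash
python3 -m jog '-0.05 0 0 0 0 0 1; -0.05 0 0 0 0 0 1; 0 0 0 0 0 0 1'; python3 -m jog '-0.04 0 0 0 0 0 1; 0 0 0 0 0 0 1'; python3 -m jog '-0.03 0 0 0 0 0 1; 0 0 0 0 0 0 1'
```

```text
time: 12.62
tool_pos: [440.5, -28.8, 232.8]
tcp_rot: [180.0, 0.0, 92.9]
ft_force: [-0.9, -0.4, 0.3]
finger_gap: -0.0
grip_force: 0.0
time: 12.88
tool_pos: [440.6, -32.5, 232.7]
tcp_rot: [180.0, 0.0, 92.9]
ft_force: [-0.3, -0.8, 0.8]
finger_gap: -0.0
grip_force: 0.0
time: 13.12
tool_pos: [440.8, -35.4, 232.7]
tcp_rot: [180.0, 0.0, 92.9]
ft_force: [-0.1, 0.3, -0.5]
finger_gap: 0.1
grip_force: 0.0
```

```bash
python3 -m jog '-0.03 0 0 0 0 0 1; 0 0 0 0 0 0 1'; python3 -m jog '-0.02 0 0 0 0 0 1; 0 0 0 0 0 0 1'
```

```text
time: 13.38
tool_pos: [440.9, -37.3, 232.7]
tcp_rot: [-180.0, -0.2, 92.9]
ft_force: [-0.8, 9.6, 2.9]
finger_gap: -0.3
grip_force: 4.3
time: 13.62
tool_pos: [440.9, -38.0, 232.7]
tcp_rot: [-180.0, -0.3, 92.9]
ft_force: [-1.0, 18.6, 4.8]
finger_gap: -0.1
grip_force: 9.5
```

The force rises sharply after about 60 mm of travel, so this is the stop. I'll back off, go up and check.

```bash
python3 -m jog '0.3 0 0 0 0 0 1; 0.2 0 -0.3 0 0 0 1; 0 0 -0.6 0 0 0 1; 0 0 -0.6 0 0 0 1; 0 0 -0.6 0 0 0 1'; python3 -m jog '0.2 -0.3 -0.3 0 0 0 1; 0 -0.3 0 0 0 0 1; 0 0 0 0 0 0 1'; python3 - <<'E'
from h import *
a=snap('side','a6.png');b=snap('scene','b6.png')
cv2.imwrite('pics/c6.png',np.hstack([cv2.resize(cv2.imread('pics/a6.png')[140:340,165:350],(400,432),interpolation=2),cv2.resize(cv2.imread('pics/b6.png')[150:310,130:400],(400,432),interpolation=2)]))
E
```

```text
time: 14.25
tool_pos: [438.1, 9.8, 444.7]
tcp_rot: [180.0, 0.0, 92.9]
ft_force: [-0.0, 0.6, -1.0]
finger_gap: -0.1
grip_force: 0.0
time: 14.62
tool_pos: [376.6, 26.8, 473.6]
tcp_rot: [179.9, 0.0, 92.9]
ft_force: [-0.4, -0.2, 0.1]
finger_gap: -0.4
grip_force: 0.0
```

View pics/c6.png

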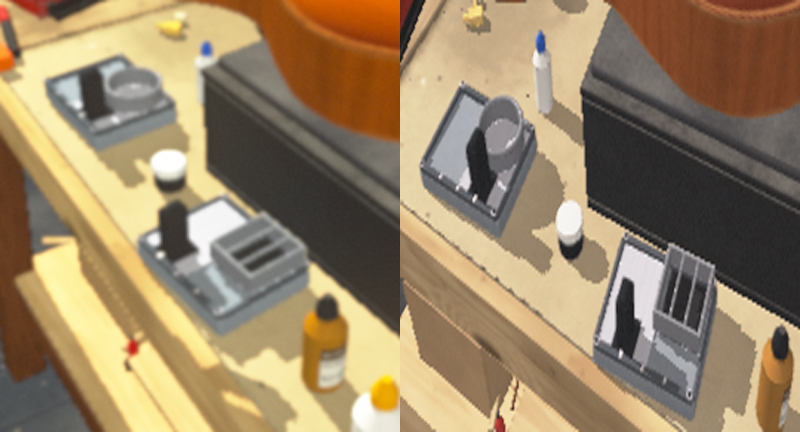

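The round gate is shut, with its blade covering the opening. The square gate is open, and the jar and both bottles stand where they were.

```bash
python3 -c "from bench import *; print(hand_in())"
```

```text
the job is handed in; nothing more can be done
None
```

I pushed the square gate fully open to its stop, then pushed the round gate fully shut. The jar and both bottles stand where they were, and I handed the job in after about 15 s of robot time; no verdict came back.

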